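# Pin the dicer's blade block and hold the mirror for the checking camera

### The arm

A 7-joint arm with a two-finger parallel gripper is mounted at the origin on the work surface. World frame = base frame: x ahead of the robot, y to its left, z up, the work surface at z = 0. Lengths are in mm, angles in rad, forces in N, time in s.
With the tool pointing down it reaches from about 400 to 875 mm from the base axis. Payload 4.4 kg.
Tool frame: the origin (TCP) lies at the very end of the fingers, on their centre line; the grasp point (between the pads) lies 19 mm behind it; z points along the fingers, x is the direction in which the jaws open and shut, and the axes are right-handed (so a half turn about z gives the same grasp; the last joint's range is limited). The gripper opens to 85 mm and grips with 20 to 120 N. Pads are 22 mm wide; open, the fingers measure 114 mm over their backs; the gripper's body (76 mm by 85 mm) begins 54 mm behind the grasp point. The pads swing forward as they close: fully open they stand 13 mm farther back than shut.
Start: joints at [1.235, 0.628, 0.038, 1.517, -0.027, 0.996, -0.02], TCP at [173.278, -626.492, 231.313] pointing down, gripper open.
Joint ranges: [-3.06, 3.06], [-0.37, 2.12], [-1.25, 1.32], [0.18, 2.47], [-1.1, 4.24], [0.23, 1.98], [-2.94, 2.94]. Speed limits (rad/s): [2.57, 2.57, 3.14, 3.14, 3.14, 3.14, 3.14].

### API

Orientations are given as [roll, pitch, yaw] about the fixed x, y, z axes, in that order (R = Rz(yaw) Ry(pitch) Rx(roll)).
In Python, from cell import ctrl, get_image, job, models gives the robot as it stands.
- The arm moves only by the tool move_arm, never from a script. Its argument "moves" is a list that holds one entry, the list of rows, each a list of 6 numbers: the shift along the tool's x, y, z in m, then the turn, a rotation vector about the tool's x, y, z in rad. A call has 1 to 20 rows; each row is the pose to reach, as a shift and turn from the pose commanded when the call began, along the tool's axes at that moment; what a row does not reach only later rows make up. A row lasts 1/8 s, in which the tool goes at most 62.5 mm and 10.7 degrees, less where a joint would pass 70% of its speed; a pose out of reach is approached as far as the arm can. A call with a gripper value outside its range is refused whole. "jaw" is the opening, from 0 (shut) to 1 (fully open), set as the call begins (left out, the last holds). The fingers move at their own pace and stop on an object; the grip force is fixed at half the most. Time passes only in rows, so rows that repeat a pose let the fingers close. It gives the time, the measured TCP pose, the force and the opening at its end, in the units of the state.
- ctrl.read_state(): the state, without advancing time (a new reading comes with each control period).
- get_image(name): name is "scene" or "side" or "wrist"; returns a dict with "color" (480x640x3 uint8, blue, green, red), "fov_y" (degrees; the focal length in pixels is half the picture's height over the tangent of half this angle, whatever the lens; pixels are square), "cx", "cy" (the principal point, pixels), "origin" and "orientation" of the camera in the world; the wrist camera has in their place "hand_eye" (4x4, takes a point from camera to tool coordinates, whose origin is the TCP and whose axes are the tool frame's). Camera axes: x right, y up, looking along -z (the intrinsics and any distortion apply to the point x, -y, -z); pixel columns grow to the right and rows downward; lengths in mm; the calibration is good to about 2 mm. A picture is of the moment at which its call begins: read the wrist's pose just before it. There is no depth.
- job.finish_job(): hands the job in, once; it reports no verdict.
Trained networks look in the newest picture that a camera, given by its name, has taken for a name from the list of things; names that differ only in an ending like _2 or _b are one class to them, and where a whole thing is asked for, a point or a joint stands for the part that bears it (a point fixed in the world has none). Each returns a list of dicts, best first, with "score" (0 to 1); they miss things now and then, are a little off and sometimes report something else, mostly with a low value. They report only what shows in the picture. A call takes as long as a camera call. They do not tell look-alikes from the thing itself.
- models.cut_out(camera, thing): "pixels" (480x640 bool, what is visible of it) and "uv" ([column, row] in pixels, amid what is visible of it).
- models.place_of(camera, thing): "uv" ([column, row] in pixels: a listed point, or the origin of a listed thing).
The state is a dict: "clock": time; "qpos": joint angles; "qd": joint speeds; "tau": joint torques, N m; "eef_pos": TCP position; "tool_rot": TCP orientation; "force": force on the tool from outside, world axes, zero at the start; "torque": the same for the moment, N m; "width": finger opening in mm.
Only numpy, scipy, OpenCV 4.12 (cv2) and the standard library are available. Lean on these libraries where they do the work, as an engineer would, in place of code of your own. Each camera call takes 0.05 s, during which the arm holds its last target.

### The job

Put the thin and the thick locating pin, one at a time, into the matching bores of the dicer's blade block until their heads rest on it, and let go of them. Then take the swivel mirror by its handle post, never by its glass, and turn it until the checking camera sees the ring mark on the block's side in the middle of the mirror; the mirror springs back, so finish while still holding it steady there by the handle. Leave everything else where it is.

Things in the scene. Friction and masses are not known exactly. Their poses are not given: they have to be found in the camera images.
- thin_pin (a point): thin locating pin, loose, aluminium, upright on its foot on the worktop at the start: shank 20 mm diameter and 34 mm long below, round head 34 mm diameter and 24 mm high above, 58 mm in all. Point on its axis half-way up, 29 mm above the foot (the head's middle is 17 mm above this point); z points up from foot to head
- thick_pin (a point): thick locating pin, same make and heights (shank 34 mm long, head 24 mm high, 58 mm in all): shank 28 mm diameter, head 42 mm diameter. Point on its axis half-way up, 29 mm above the foot; z from foot to head
- thin_pin_body: the thin pin as a solid (same axes; origin at the centre of its foot)
- thick_pin_body: the thick pin as a solid (same axes; origin at the centre of its foot)
- thin_bore (a point): centre of the mouth of the narrow bore (22 mm diameter, 50 mm deep) in the top of the dicer's blade block, at the block's end nearer the robot, 60 mm above the worktop. The block is aluminium, 160 x 110 x 50 mm on a 10 mm base plate, with a square blade grid in its middle, and does not move; the bores lie on its long centre line, 102 mm apart. x is the block's long axis, z up
- thick_bore (a point): centre of the mouth of the wide bore (30 mm diameter, 50 mm deep) at the block's far end, 60 mm above the worktop; same axes. A pin that is fully down rests its head on the block's top
- mark (a point): centre of the inspection mark, a 30 mm black-and-white ring disc on the block's upright side that faces the mirror, 36 mm above the worktop
- mirror_axis (a point): point on the mirror's upright swivel axis, 60 mm above the worktop and 143 mm from the mark; the axis lies in the front face of the glass. Axes of the station: x the block's long axis, y from the mark to the mirror axis, z up; fixed
- mirror (a joint): swivel angle of the mirror in rad, 0 at its rest stop to 1.6 at the other stop; grows as the mirror turns clockwise seen from above. At angle q the glass faces horizontally 0.349 - q rad counter-clockwise from the station's x axis. A return spring (about 0.05 N m at rest to 0.24 N m at 1.6, up to 3 N at the handle) brings it back to 0 when let go
- glass (a point): centre of the front face of the mirror glass, on the swivel axis: 68 x 68 mm, 5 mm thick, lower edge 28 mm and upper edge 96 mm above the worktop, in a black 76 mm frame (top 100 mm above the worktop); x points straight out of the glass, z up
- handle_grip (a point): point on the axis of the mirror's handle, 130 mm above the worktop and 18 mm below its top. The handle is an upright black round post, 16 mm diameter, from 41 to 148 mm above the worktop, on a thin lever behind the glass; its axis is 85 mm from the swivel axis, straight behind the glass
- lens (a point): centre of the lens of the small grey checking camera on its stand (fixed), 80 mm above the worktop, 0.14 to 0.19 m from the mirror axis; the camera faces the mirror
- sightline: not a part to handle: the line along which light from the mark leaves the mirror. Origin on the swivel axis at worktop height, x points horizontally along the reflected line; it turns twice as fast as the mirror. The camera sees the mark in the middle of the mirror when x points at the lens
- foot (a point): bystander: loose black rubber machine foot, a 30 mm cone stub 22 mm high; point at its middle
- nut (a point): bystander: loose steel ring nut, 44 mm across, 14 mm high; point at its middle
- ramekin (a point): bystander: small steel bowl, 70 mm across, 45 mm high; point at its middle
- jar (a point): bystander: glass jar with steel cap, 52 mm across, 75 mm high; point at its middle
- spoon (a point): bystander: steel spoon lying flat; point at its middle
- bowl (a point): bystander: steel mixing bowl, 150 mm across, 60 mm high; point at its middle
- scraper (a point): bystander: black spatula lying flat; point at its middle
Mind the look-alikes: they are no part of the job. Leave any blue, orange or turquoise look-alike of the thick_pin_body alone.

How it is judged (in metres and radians):
On the way:
1. both pins are fully down in their own bores and let go (horizontal distance between thin_pin and thin_bore below 0.004 m and height (world z) of thin_pin between 0.05 and 0.059 m and angle between each of thin_pin, thick_pin's own z axis and vertical below 0.08 rad and horizontal distance between thick_pin and thick_bore below 0.004 m and height (world z) of thick_pin between 0.05 and 0.059 m and contact force between each of thin_pin_body, thick_pin_body and the fingers below 0.1 N), for 0.2 s.
At the end, for the whole second after the job is handed in: Both pins upright in their own bores, heads on the block (within 4 mm, tilt under 0.08 rad), untouched; fingers hold the handle (over 0.3 N), mirror still (under 0.1 rad/s), and the mark's reflected line passes within 20 mm of the lens centre seen from above (all of step 1 and y of lens in the frame of sightline between -0.02 and 0.02 m and x of lens in the frame of sightline above 0.1 m and velocity of joint mirror between -0.1 and 0.1 rad/s and contact force between mirror_c3 and the fingers above 0.3 N); the arm keeps its last pose, push and grip.
It fails at once if the robot presses on the mirror's glass (contact force between mirror_c2 and the arm above 1 N).
It fails at once if the fingers press on the mirror's glass (contact force between mirror_c2 and the fingers above 1 N).
It fails at once if a bystander is shifted by more than 40 mm (distance of any of foot, nut, ramekin, jar, spoon, bowl, scraper from where it was at the start of the episode above 0.04 m).
It also fails if it takes over 67 s, if anything falls off the work surface, if the arm or the gripper's body presses on something with over 40 N, if the wrist force passes 120 N, or if a joint passes its speed limit or range.

## Working session

There is one attempt and no reset: what is moved stays moved. The work goes in short steps, Python scripts to look and compute and a tool call to move; the robot and the scene stay as the last step left them, time stands still between calls to the robot, and variables do not carry over. Pictures are saved under pics/ and viewed, and the job is handed in when it is done.

Besides the shell and the picture viewer there is one more tool, called by a JSON object that holds its "api" and its "payload", one argument or row to a line. move_arm: Moves the arm, as the interface text tells. Its arguments: {"type":"object","properties":{"moves":{"type":"array","items":{"type":"array","items":{"type":"array","items":{"type":"number"}}}},"jaw":{"type":"number"}},"required":["moves"]}

```bash
ls; mkdir -p pics; cat > h.py <<'E'
import numpy as np,cv2
from cell import ctrl,get_image,job,models
from scipy.spatial.transform import Rotation as R
def snap(n,f):
    im=get_image(n); cv2.imwrite(f'pics/{f}.png',im['color']); return im
E
python3 - <<'E'
from h import *
print(ctrl.read_state())
for n in ['scene','side','wrist']:
    im=snap(n,n+'0'); print({k:v for k,v in im.items() if k!='color'})
E
```

```text
pics
{'clock': 0.0, 'qpos': array([ 1.23519118,  0.62930771,  0.03843344,  1.51838029, -0.02702754,
        0.99631102, -0.02002858]), 'qd': array([ 0.00030034, -0.00100767, -0.00022734,  0.00098897,  0.00128167,
        0.00074866,  0.00172845]), 'tau': array([ 1.07796234e-04, -5.63403118e+01,  1.22625131e+00, -1.93441164e+01,
        1.10288541e-02,  1.04896358e-02,  6.22029148e-06]), 'eef_pos': array([ 173.12500392, -625.86369963,  230.40990138]), 'tool_rot': array([-3.14158792e+00,  1.88906237e-03, -1.30102813e+00]), 'force': array([-0.9962429 , -1.12349196,  0.67574003]), 'torque': array([0.02821136, 0.03117459, 0.00826176]), 'width': 85.36104045736542}
{'fov_y': 46.77846695844542, 'cx': 320.0403983874152, 'cy': 248.05694339991794, 'origin': array([1524.66586568,  259.13443667, 1106.02742705]), 'orientation': array([ 0.79771979, -0.01316008,  1.82982684])}
{'fov_y': 56.318750653840524, 'cx': 321.21820843167325, 'cy': 237.79076577597908, 'origin': array([ 151.23882733, -559.69706164,  826.52841632]), 'orientation': array([ 0.73020446,  0.01816637, -0.59108963])}
{'fov_y': 70.4142218426534, 'cx': 326.1630893986946, 'cy': 236.3470501286621, 'hand_eye': array([[ 9.99999784e-01, -6.45307167e-04, -1.22481007e-04,
        -5.42378547e-01],
       [-6.53129876e-04, -9.57168617e-01, -2.89530332e-01,
        -7.47860884e+01],
       [ 6.96010219e-05,  2.89530349e-01, -9.57168832e-01,
        -1.41760682e+02],
       [ 0.00000000e+00,  0.00000000e+00,  0.00000000e+00,
         1.00000000e+00]])}
```

View pics/scene0.png

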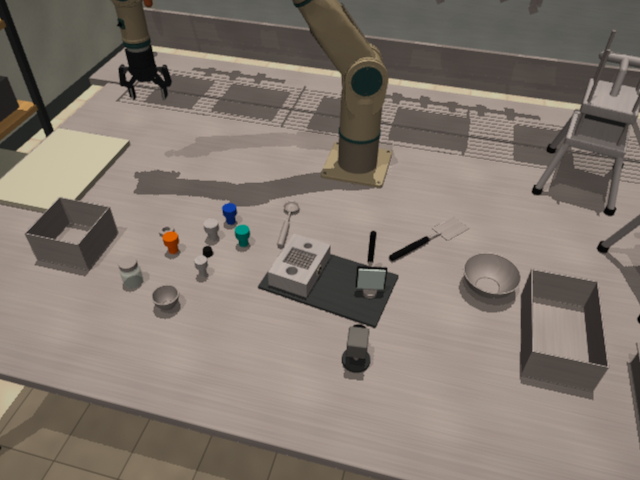

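View pics/side0.png

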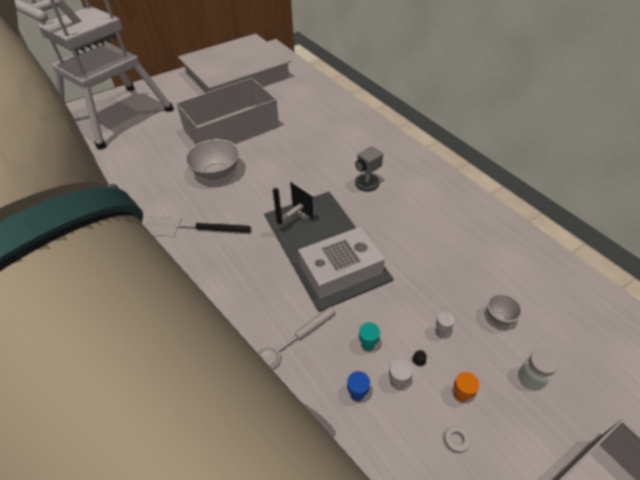

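View pics/wrist0.png

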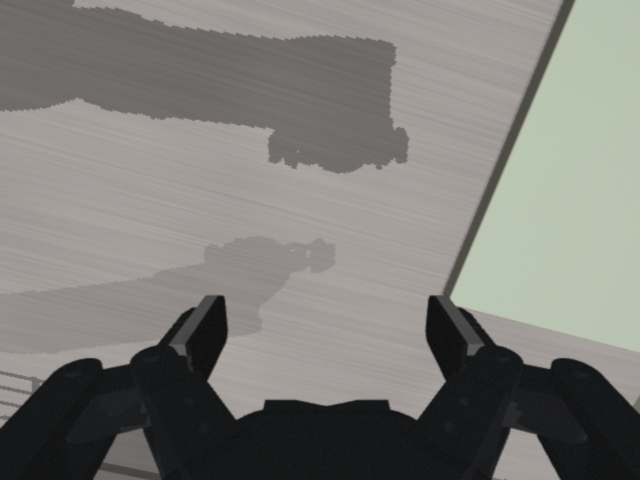

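Scene: thin pin at about (202,266) and thick pin at about (211,230), with coloured look-alikes around them. The block is at about (300,265), the mirror at (372,280) and the camera at (357,345).

```bash
cat >> h.py <<'E'
def cam(im,st=None):
    f=240/np.tan(np.radians(im['fov_y'])/2)
    if 'origin' in im:
        return f,im['cx'],im['cy'],R.from_euler('xyz',im['orientation']).as_matrix(),np.array(im['origin'])
    T=np.eye(4);T[:3,:3]=R.from_euler('xyz',st['tool_rot']).as_matrix();T[:3,3]=st['eef_pos']
    T=T@np.array(im['hand_eye']); return f,im['cx'],im['cy'],T[:3,:3],T[:3,3]
def ray(c,uv):
    f,cx,cy,Rm,o=c; d=Rm@np.array([(uv[0]-cx)/f,-(uv[1]-cy)/f,-1.]); return o,d/np.linalg.norm(d)
def onz(c,uv,z):
    o,d=ray(c,uv); return o+d*(z-o[2])/d[2]
def proj(c,P):
    f,cx,cy,Rm,o=c; p=Rm.T@(np.asarray(P,float)-o); return np.array([cx+f*p[0]/-p[2],cy-f*p[1]/-p[2]])
def tri(rays):
    A=np.zeros((3,3));b=np.zeros(3)
    for o,d in rays:
        M=np.eye(3)-np.outer(d,d);A+=M;b+=M@o
    return np.linalg.solve(A,b)
Z=dict(thin_pin=29,thick_pin=29,thin_bore=60,thick_bore=60,mark=36,mirror_axis=60,glass=62,handle_grip=130,lens=80,foot=11,nut=7,ramekin=22,jar=37,spoon=5,bowl=30,scraper=5)
E
python3 - <<'E'
from h import *
for n in ['scene','side']:
    im=get_image(n);c=cam(im)
    for k,z in Z.items():
        try: r=models.place_of(n,k)
        except Exception as e: print(k,e);continue
        print(n,k,[(round(x['score'],2),np.round(x['uv'],1).tolist(),onz(c,x['uv'],z)[:2].round(1).tolist()) for x in r[:5]])
E
```

```text
scene thin_pin [(0.67, [203.8, 268.4], [612.5, -288.9])]
scene thick_pin [(0.77, [170.0, 243.3], [548.2, -418.0]), (0.58, [239.9, 235.8], [466.9, -241.6]), (0.54, [228.9, 214.7], [390.0, -305.3]), (0.53, [212.6, 229.9], [464.7, -325.6])]
scene thin_bore [(0.71, [305.0, 246.0], [487.9, -43.5])]
scene thick_bore [(0.58, [289.2, 270.4], [586.3, -57.9])]
scene mark [(0.91, [319.9, 266.4], [528.7, 9.4])]
scene mirror_axis [(0.71, [372.8, 280.8], [564.0, 158.0])]
scene glass [(0.91, [367.5, 279.5], [565.1, 144.3]), (0.31, [211.0, 228.9], [494.6, -313.5])]
scene handle_grip [(0.67, [371.2, 235.4], [473.4, 130.6])]
scene lens [(0.75, [360.2, 328.1], [735.5, 160.0]), (0.27, [372.8, 279.9], [579.4, 159.4])]
scene foot [(0.45, [206.0, 251.0], [533.3, -319.0]), (0.28, [290.3, 268.7], [535.5, -71.8])]
scene nut [(0.43, [162.3, 232.9], [494.3, -472.5]), (0.24, [290.8, 272.6], [545.4, -67.4])]
scene ramekin [(0.56, [165.5, 300.5], [736.8, -340.8])]
scene jar [(0.7, [131.6, 271.9], [681.7, -461.7]), (0.49, [359.0, 326.2], [697.6, 151.8])]
scene spoon [(0.77, [285.5, 223.3], [355.7, -141.9])]
scene b
[... 869 characters left out ...]
8.1], [560.3, 150.7])]
side handle_grip [(0.56, [275.4, 197.4], [471.4, 127.1]), (0.31, [397.6, 376.0], [422.1, -356.7])]
side lens [(0.83, [362.2, 163.3], [746.6, 159.1]), (0.69, [320.7, 261.7], [473.4, -53.3])]
side foot [(0.47, [421.5, 355.6], [534.6, -316.2])]
side nut [(0.96, [457.6, 435.2], [485.4, -463.5]), (0.26, [300.0, 337.4], [359.5, -144.7])]
side ramekin [(0.87, [502.9, 311.2], [737.0, -339.8]), (0.74, [304.5, 198.4], [581.7, 186.5])]
side jar [(0.8, [536.8, 370.2], [677.9, -466.0])]
side spoon [(0.86, [293.9, 337.1], [350.0, -136.0])]
side bowl [(0.73, [216.5, 161.4], [454.9, 451.2])]
side scraper [(0.79, [195.2, 224.4], [310.8, 280.5]), (0.25, [396.6, 383.0], [460.0, -330.0])]
```

```bash
cat >> h.py <<'E'
def mv(x,y,z,yaw=None,base=None):
    st=ctrl.read_state(); r=st['tool_rot']; Rm=R.from_euler('xyz',r)
    yaw=r[2] if yaw is None else yaw
    d=Rm.inv().apply(np.array([x,y,z])-st['eef_pos'])/1000
    rv=(Rm.inv()*R.from_euler('xyz',[np.pi,0,yaw])).as_rotvec()
    print('clock',round(st['clock'],2),'pos',st['eef_pos'].round(1),'rot',r.round(4),'w',round(st['width'],1),'F',st['force'].round(1))
    print('ROW',np.r_[d,rv].round(4).tolist(),'dist',np.linalg.norm(d).round(3))
E
python3 - <<'E'
from h import *
mv(611,-294,190)
mv(611,-294,190,-1.4)
E
```

```text
clock 1.85 pos [ 173.3 -626.5  231.3] rot [-3.1416 -0.     -1.3011] w 85.1 F [0.1 0.6 0.4]
ROW [-0.2038, -0.5105, 0.0413, -0.0, -0.0, 0.0] dist 0.551
clock 1.85 pos [ 173.3 -626.5  231.3] rot [-3.1416 -0.     -1.3011] w 85.1 F [0.1 0.6 0.4]
ROW [-0.2038, -0.5105, 0.0413, -0.0, -0.0, 0.0989] dist 0.551
```

{"api": "move_arm", "payload": {
  "moves": [
    [[-0.204,-0.51,0.04,0,0,0],[-0.204,-0.51,0.04,0,0,0],[-0.204,-0.51,0.04,0,0,0],[-0.204,-0.51,0.04,0,0,0],[-0.204,-0.51,0.04,0,0,0],[-0.204,-0.51,0.04,0,0,0],[-0.204,-0.51,0.04,0,0,0],[-0.204,-0.51,0.04,0,0,0],[-0.204,-0.51,0.04,0,0,0],[-0.204,-0.51,0.04,0,0,0],[-0.204,-0.51,0.04,0,0,0],[-0.204,-0.51,0.04,0,0,0]]
  ],
  "jaw": 0.8
}}

```text
clock: 3.35
eef_pos: [609.1, -295.9, 191.6]
tool_rot: [3.141, -0.001, -1.304]
force: [-0.9, -0.1, 0.2]
width: 68.7
```

```bash
cat >> h.py <<'E'
def look(f,things):
    st=ctrl.read_state(); im=snap('wrist',f); c=cam(im,st)
    for k in things:
        r=models.place_of('wrist',k)
        print(k,[(round(x['score'],2),np.round(x['uv'],1).tolist(),onz(c,x['uv'],Z[k])[:2].round(1).tolist()) for x in r[:5]])
    return im,c,st
E
python3 - <<'E'
from h import *
im,c,st=look('w1',['thin_pin','thick_pin','foot'])
print(st['clock'],st['eef_pos'],st['width'])
for z,r in((58,17),(34,17),(0,10)): print(proj(c,[611,-294,z]))
E
```

```text
thin_pin [(0.6, [326.2, 219.5], [607.8, -295.9])]
thick_pin [(0.83, [277.2, 402.1], [394.8, -298.6]), (0.79, [319.8, 350.2], [471.0, -326.5]), (0.68, [420.3, 303.3], [549.8, -408.8]), (0.6, [326.3, 287.0], [542.2, -314.0]), (0.19, [416.9, 91.9], [732.6, -339.6])]
foot [(0.59, [322.1, 289.8], [529.8, -312.9])]
3.35 [ 609.08681636 -295.90758041  191.55447358] 68.71734904641738
[325.04570891 223.79745013]
[325.10744096 217.02341744]
[325.18061737 208.99356167]
```

View pics/w1.png

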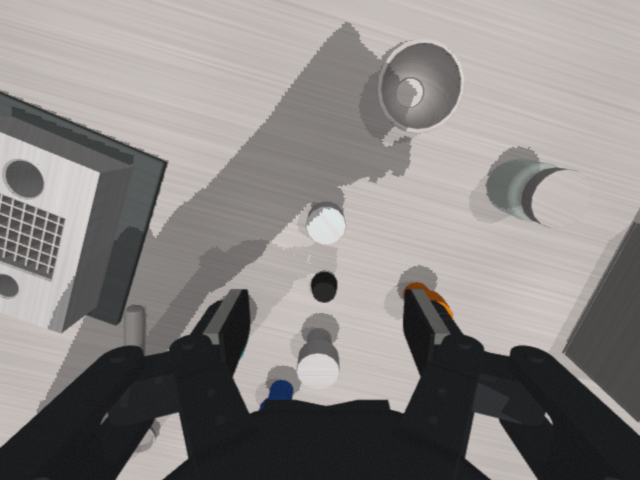

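```bash
python3 - <<'E'
from h import *
st=ctrl.read_state(); im=cv2.imread('pics/w1.png'); i2=get_image('wrist'); c=cam(i2,st)
print(st['eef_pos'])
cv2.imwrite('pics/w1z.png',cv2.resize(im[180:400,260:400],None,fx=4,fy=4)[:,:][:600*1000])
z=cv2.resize(im[190:260,280:370],None,fx=8,fy=8,interpolation=cv2.INTER_NEAREST)
cv2.imwrite('pics/w1z.png',z)
for u in [(325,226),(326,226),(326,225)]: print(onz(c,u,58)[:2])
# predicted outline of head top
P=np.array([proj(c,onz(c,(326,226),58)+17*np.array([np.cos(a),np.sin(a),0])) for a in np.linspace(0,6.28,30)]);print(P.min(0),P.max(0))
P=np.array([[611-.5+17*np.cos(a),-295+17*np.sin(a),58] for a in np.linspace(0,6.28,30)])
m=models.cut_out('wrist','thin_pin')[0]['pixels'];ys,xs=np.nonzero(m);print(xs.min(),xs.max(),ys.min(),ys.max())
E
```

```text
[ 609.77232141 -295.01240984  191.58809978]
[ 609.92264006 -293.46639623]
[ 610.14507769 -294.27438694]
[ 610.98081055 -294.0443801 ]
[305.79316322 206.08826488] [346.28476247 245.2341222 ]
307 346 203 245
```

View pics/w1z.png

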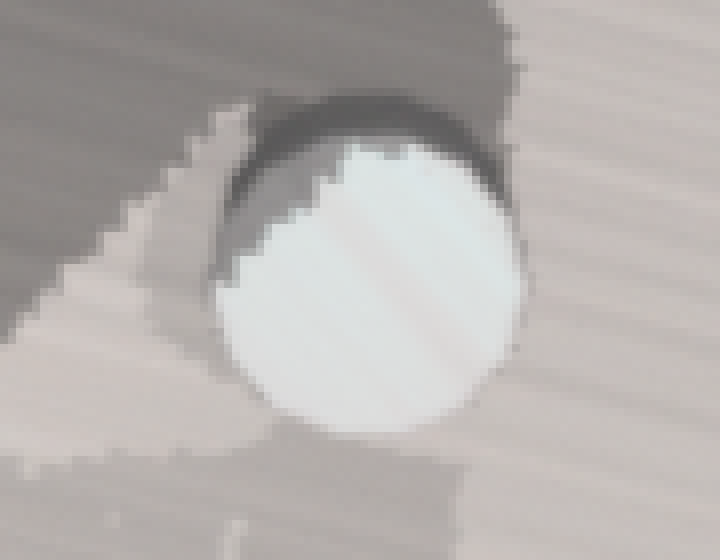

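```bash
python3 - <<'E'
from h import *
mv(610,-294.5,34)
E
```

```text
clock 3.65 pos [ 610.2 -294.5  191.5] rot [-3.1414e+00 -1.0000e-04 -1.3019e+00] w 68.6 F [0.2 0.2 0.1]
ROW [-0.0, 0.0002, 0.1575, -0.0002, -0.0001, 0.0] dist 0.158
```

{"api": "move_arm", "payload": {
  "moves": [
    [[0,0,0.05,0,0,0],[0,0,0.1,0,0,0],[0,0,0.14,0,0,0],[0,0,0.157,0,0,0],[0,0,0.157,0,0,0],[0,0,0.157,0,0,0],[0,0,0.157,0,0,0]]
  ]
}}

```text
clock: 4.53
eef_pos: [611.7, -294.5, 36.3]
tool_rot: [-3.139, -0.002, -1.301]
force: [0.4, 0.2, -0.1]
width: 67.9
```

{"api": "move_arm", "payload": {
  "moves": [
    [[0,0,0,0,0,0],[0,0,0,0,0,0],[0,0,0,0,0,0],[0,0,0,0,0,0],[0,0,0,0,0,0],[0,0,0,0,0,0],[0,0,0,0,0,0],[0,0,0,0,0,0]]
  ],
  "jaw": 0
}}

```text
clock: 5.52
eef_pos: [610.9, -294.2, 35.2]
tool_rot: [-3.141, -0.001, -1.301]
force: [-0.5, 0.8, 6.4]
width: 31.6
```

```bash
python3 - <<'E'
from h import *
st=ctrl.read_state();im=snap('wrist','w2');print(st['eef_pos'],st['width'])
mv(483,-43,190)
E
```

```text
[ 610.89343828 -294.15626056   35.20805145] 31.56824607032762
clock 5.58 pos [ 610.9 -294.1   35.2] rot [-3.1407e+00 -7.0000e-04 -1.3010e+00] w 31.5 F [-0.3  0.   6. ]
ROW [-0.276, 0.0562, -0.155, -0.0009, -0.0007, 0.0] dist 0.322
```

View pics/w2.png

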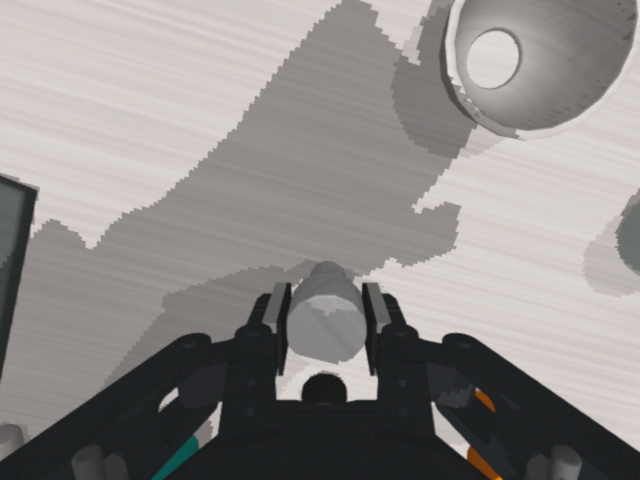

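```bash
python3 - <<'E'
from h import *
st=ctrl.read_state();im=get_image('wrist');c=cam(im,st)
g=cv2.imread('pics/w2.png')
cv2.imwrite('pics/w2z.png',cv2.resize(g[250:380,270:380],None,fx=5,fy=5,interpolation=cv2.INTER_NEAREST)[:600])
Rm=R.from_euler('xyz',st['tool_rot'])
for dy in (-4,-2,0,2,4):
    o=st['eef_pos']+Rm.apply([0,dy,0]);o[2]=58
    P=np.array([proj(c,o+17*np.array([np.cos(a),np.sin(a),0])) for a in np.linspace(0,6.28,60)]);
    o[2]=0
    Q=np.array([proj(c,o+10*np.array([np.cos(a),np.sin(a),0])) for a in np.linspace(0,6.28,60)])
    o[2]=34
    S=np.array([proj(c,o+17*np.array([np.cos(a),np.sin(a),0])) for a in np.linspace(0,6.28,60)])
    print(dy,P.min(0).round(1),P.max(0).round(1),'foot',Q.min(0).round(1),Q.max(0).round(1),'headlow',S.min(0).round(1))
E
```

```text
-4 [284.4 281.1] [370.5 357.4] foot [309.1 249. ] [344.9 282.4] headlow [290.5 258.9]
-2 [284.6 285.9] [370.3 361.5] foot [309.2 252.5] [344.9 285.7] headlow [290.6 263.1]
0 [284.8 290.7] [370.2 365.7] foot [309.2 255.9] [344.8 288.9] headlow [290.7 267.2]
2 [284.9 295.4] [370.  369.7] foot [309.3 259.3] [344.8 292.1] headlow [290.9 271.3]
4 [285.1 300.1] [369.8 373.8] foot [309.3 262.6] [344.7 295.2] headlow [291.  275.4]
```

View pics/w2z.png

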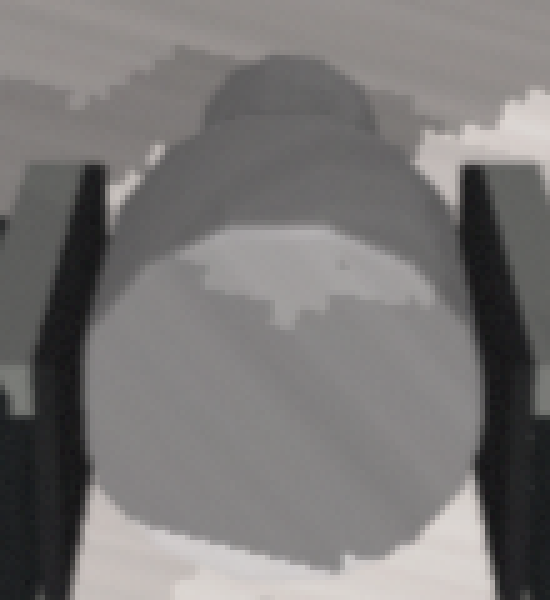

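```bash
python3 - <<'E'
from h import *
mv(531,-30,135)
E
```

```text
clock 5.62 pos [ 610.9 -294.1   35.2] rot [-3.1407e+00 -7.0000e-04 -1.3010e+00] w 31.6 F [-0.5 -0.1  5.8]
ROW [-0.2758, 0.0065, -0.1, -0.0009, -0.0007, 0.0] dist 0.293
```

{"api": "move_arm", "payload": {
  "moves": [
    [[0,0,-0.05,0,0,0],[0,0,-0.1,0,0,0],[-0.276,0.006,-0.1,0,0,0],[-0.276,0.006,-0.1,0,0,0],[-0.276,0.006,-0.1,0,0,0],[-0.276,0.006,-0.1,0,0,0],[-0.276,0.006,-0.1,0,0,0],[-0.276,0.006,-0.1,0,0,0],[-0.276,0.006,-0.1,0,0,0],[-0.276,0.006,-0.1,0,0,0],[-0.276,0.006,-0.1,0,0,0]]
  ]
}}

```text
clock: 7.0
eef_pos: [531.3, -30.8, 134.2]
tool_rot: [3.142, -0.0, -1.303]
force: [0.7, -0.3, -1.1]
width: 31.7
```

```bash
python3 - <<'E'
from h import *
im,c,st=look('w3',['thin_bore','thick_bore','mark','mirror_axis','handle_grip'])
print(st['eef_pos'],st['tool_rot'],st['width'])
E
```

```text
thin_bore []
thick_bore [(0.76, [378.2, 186.9], [580.7, -51.0])]
mark [(0.7, [270.4, 207.2], [543.7, 14.7])]
mirror_axis [(0.72, [46.2, 126.4], [562.3, 153.7]), (0.68, [330.3, 275.1], [514.2, -37.9])]
handle_grip []
[531.26372404 -30.77147801 134.22361132] [ 3.14154505e+00 -3.92790096e-04 -1.30300698e+00] 31.68961171329341
```

View pics/w3.png

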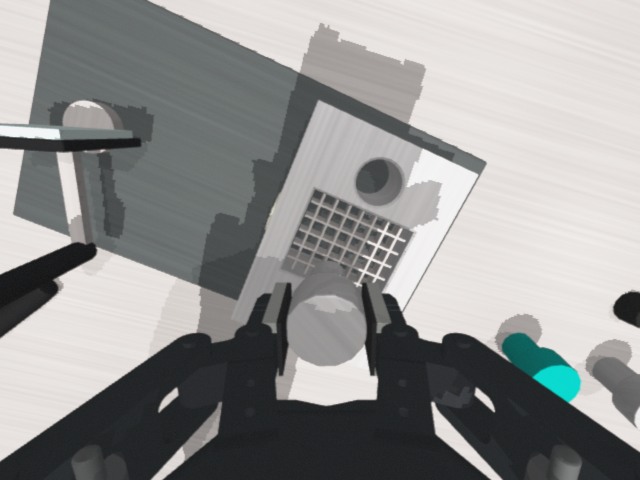

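```bash
python3 - <<'E'
from h import *
g=cv2.imread('pics/w3.png')
st=ctrl.read_state();im=get_image('wrist');c=cam(im,st)
print(st['eef_pos'])
pts={'A':(318,100),'B':(487,163),'C':(235,318),'grid1':(317,189),'grid2':(414,235),'thick':(379.5,181.5)}
W={k:onz(c,v,60)[:2] for k,v in pts.items()};print({k:v.round(1) for k,v in W.items()})
d=W['C']-W['A'];print(np.degrees(np.arctan2(-d[1],-d[0])),np.linalg.norm(W['B']-W['A']))
d=W['B']-W['A'];print(np.degrees(np.arctan2(d[0],-d[1])), (W['A']+W['B'])/2)
z=cv2.resize(g[140:300,230:440],None,fx=3.7,fy=3.7,interpolation=cv2.INTER_CUBIC);cv2.imwrite('pics/w3z.png',z)
E
```

```text
[531.13821604 -29.70472    134.30146888]
{'A': array([6.201e+02, 5.000e-01]), 'B': array([ 612.8, -110.5]), 'C': array([463.9,  19.9]), 'grid1': array([568.9, -12.7]), 'grid2': array([556.5, -82.6]), 'thick': array([584. , -49.6])}
-7.09323699287023 111.21808142259505
-3.7247911069581923 [616.44803389 -55.03800073]
```

View pics/w3z.png

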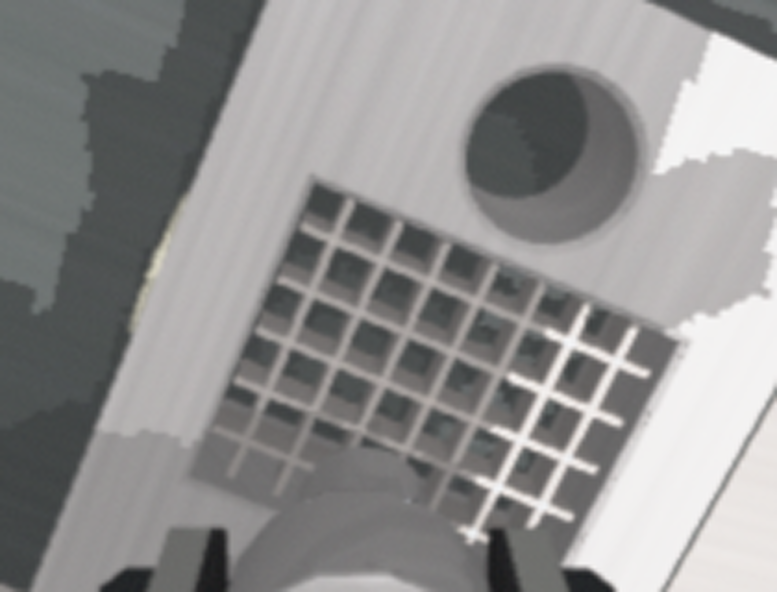

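```bash
python3 - <<'E'
from h import *
mv(484.5,-39.5,103)
E
```

```text
clock 7.35 pos [531.2 -29.6 134.3] rot [-3.1415 -0.     -1.3012] w 31.7 F [ 1.  -1.4 -1.8]
ROW [-0.0029, 0.0476, 0.0313, -0.0001, -0.0, 0.0] dist 0.057
```

{"api": "move_arm", "payload": {
  "moves": [
    [[-0.003,0.0476,0,0,0,0],[-0.003,0.0476,0.02,0,0,0],[-0.003,0.0476,0.031,0,0,0],[-0.003,0.0476,0.031,0,0,0],[-0.003,0.0476,0.031,0,0,0],[-0.003,0.0476,0.031,0,0,0]]
  ]
}}

```text
clock: 8.1
eef_pos: [485.1, -39.2, 103.7]
tool_rot: [-3.141, -0.0, -1.301]
force: [-1.0, -1.0, -1.2]
width: 31.7
```

```bash
python3 - <<'E'
from h import *
im,c,st=look('w4',['thin_bore','thick_bore'])
print(st['eef_pos'],st['tool_rot'],st['width'])
g=im['color'];cv2.imwrite('pics/w4z.png',cv2.resize(g[200:360,250:410],None,fx=3.7,fy=3.7,interpolation=cv2.INTER_CUBIC))
for n in ['side','scene']: snap(n,n+'4')
s=cv2.imread('pics/side4.png');cv2.imwrite('pics/side4z.png',cv2.resize(s[180:330,260:420],None,fx=4,fy=4,interpolation=cv2.INTER_CUBIC))
E
```

```text
thin_bore [(0.97, [320.8, 267.7], [483.6, -35.9])]
thick_bore [(0.69, [400.0, 100.3], [582.6, -50.6])]
[485.05001475 -39.24390745 103.69931937] [-3.14057010e+00 -2.98366443e-04 -1.30082204e+00] 31.66411265851338
```

View pics/w4.png

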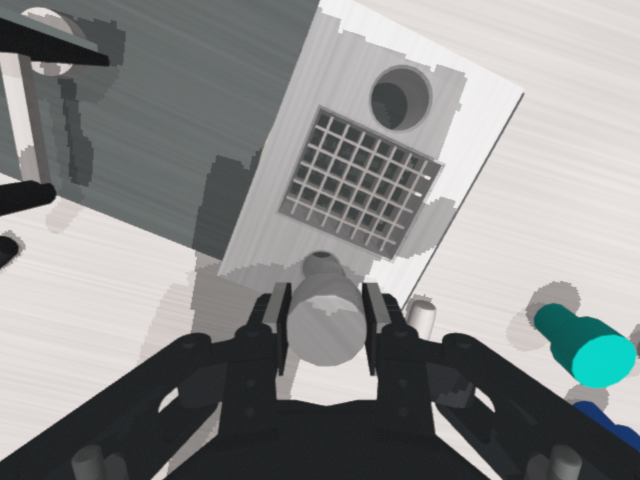

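View pics/w4z.png

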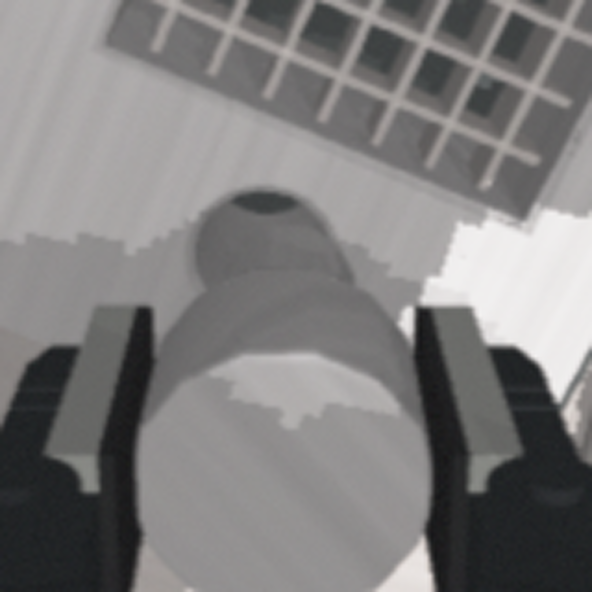

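View pics/side4z.png

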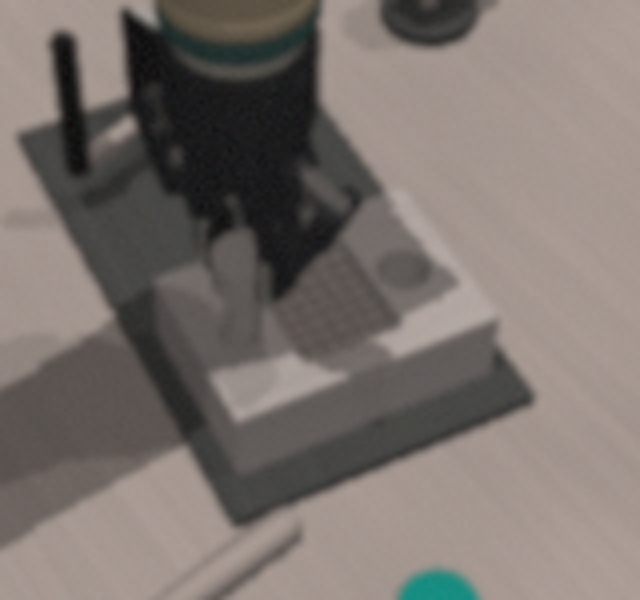

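```bash
python3 - <<'E'
from h import *
g=cv2.imread('pics/w4.png');k=cv2.createCLAHE(4,(2,2)).apply(cv2.cvtColor(g,cv2.COLOR_BGR2GRAY)[240:295,285:365])
cv2.imwrite('pics/w4e.png',cv2.resize(k,None,fx=10,fy=10,interpolation=cv2.INTER_CUBIC))
E
```

```text
(no output)
```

View pics/w4e.png

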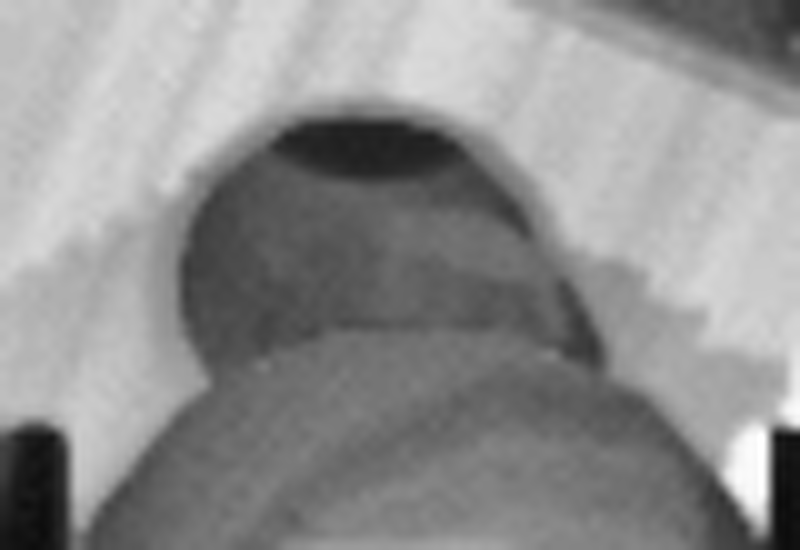

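```bash
cat >> h.py <<'E'
def circ(c,o,r,n=72):
    a=np.linspace(0,2*np.pi,n); P=np.array([proj(c,np.asarray(o)+r*np.array([np.cos(t),np.sin(t),0])) for t in a]); return P
E
python3 - <<'E'
from h import *
from scipy.optimize import fsolve
st=ctrl.read_state();im=get_image('wrist');c=cam(im,st);print(st['eef_pos'],st['tool_rot'])
f=lambda p:[(P:=circ(c,[p[0],p[1],60],11)).min(0)[0]-303,P.min(0)[1]-251]
b=fsolve(f,[483,-38]);P=circ(c,[*b,60],11);print('bore',b,P.min(0),P.max(0))
Rm=R.from_euler('xyz',st['tool_rot'])
foot=st['eef_pos']+Rm.apply([.3,2.5,35]);print('foot',foot)
g=im['color'].copy();g=cv2.resize(g[230:310,270:380],None,fx=7,fy=7,interpolation=cv2.INTER_CUBIC)
for o,r,col in(([*b,60],11,(0,0,255)),(foot,10,(0,255,0)),(foot+[0,0,34],10,(255,0,0))):
    P=(circ(c,o,r)-[270,230]+.5)*7;cv2.polylines(g,[P.astype(int)],True,col,1)
cv2.imwrite('pics/w4f.png',g)
E
```

```text
[484.59282428 -39.31305284 103.5205572 ] [-3.14119549e+00 -1.25281552e-04 -1.30099159e+00]
bore [482.73881136 -36.62884736] [303. 251.] [340.52135743 285.9017115 ]
foot [482.27779659 -40.26907899  68.51960491]
```

View pics/w4f.png

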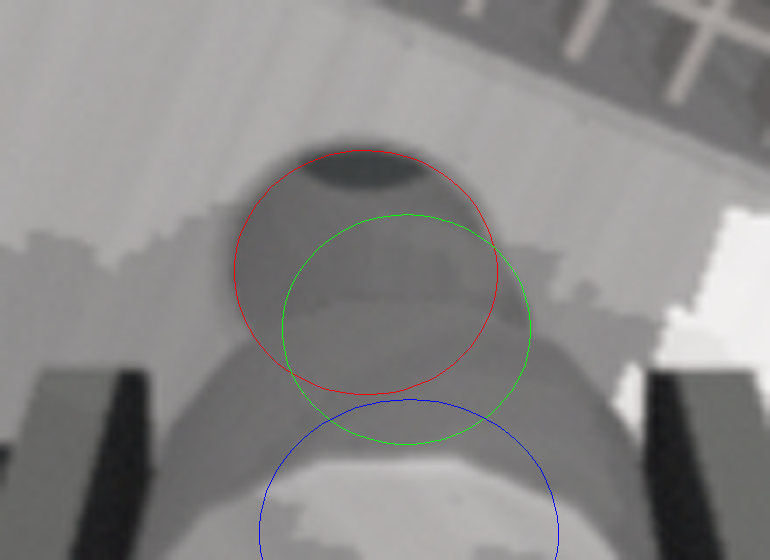

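{"api": "move_arm", "payload": {
  "moves": [
    [[-0.0033,-0.0014,0,0,0,0],[-0.0033,-0.0014,0.003,0,0,0],[-0.0033,-0.0014,0.0055,0,0,0],[-0.0033,-0.0014,0.0055,0,0,0],[-0.0033,-0.0014,0.0055,0,0,0]]
  ]
}}

```text
clock: 9.02
eef_pos: [484.9, -35.8, 97.8]
tool_rot: [3.142, -0.0, -1.301]
force: [0.3, 0.9, -0.8]
width: 31.8
```

```bash
python3 - <<'E'
from h import *
st=ctrl.read_state();im=snap('wrist','w5');c=cam(im,st);print(st['clock'],st['eef_pos'],st['tool_rot'],st['force'])
b=[482.9,-36.5]
Rm=R.from_euler('xyz',st['tool_rot'])
foot=st['eef_pos']+Rm.apply([.3,2.5,35]);print('foot',foot)
k=cv2.createCLAHE(3,(2,2)).apply(cv2.cvtColor(im['color'],cv2.COLOR_BGR2GRAY)[230:310,270:380])
e=cv2.cvtColor(cv2.resize(k,None,fx=7,fy=7,interpolation=cv2.INTER_CUBIC),cv2.COLOR_GRAY2BGR);g=e.copy()
for o,r,col in(([*b,60],11,(0,0,255)),(foot,10,(0,255,0))):
    P=(circ(c,o,r)-[270,230]+.5)*7;cv2.polylines(g,[P.astype(int)],True,col,1)
cv2.imwrite('pics/w5f.png',np.vstack([g,e])[:,:][::2,::2] if 0 else np.hstack([cv2.resize(g,None,fx=.52,fy=.52),cv2.resize(e,None,fx=.52,fy=.52)]))
E
```

```text
9.025 [484.89977309 -35.84433826  97.7609949 ] [ 3.14151176e+00 -4.11647437e-05 -1.30116588e+00] [ 0.28996636  0.9485352  -0.78365956]
foot [482.56766694 -36.80158012  62.76120963]
```

View pics/w5f.png

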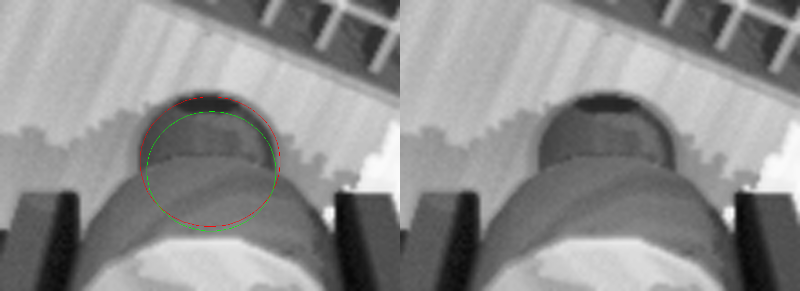

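{"api": "move_arm", "payload": {
  "moves": [
    [[-0.0004,-0.0005,0,0,0,0],[-0.0004,-0.0005,0.003,0,0,0],[-0.0004,-0.0005,0.006,0,0,0],[-0.0004,-0.0005,0.008,0,0,0],[-0.0004,-0.0005,0.008,0,0,0]]
  ]
}}

```text
clock: 9.7
eef_pos: [485.0, -35.2, 89.5]
tool_rot: [3.141, 0.0, -1.301]
force: [-0.0, 0.2, -1.6]
width: 31.8
```

```bash
python3 - <<'E'
from h import *
st=ctrl.read_state();im=snap('wrist','w6');c=cam(im,st);print(st['clock'],st['eef_pos'],st['tool_rot'],st['force'],st['torque'])
k=cv2.createCLAHE(3,(2,2)).apply(cv2.cvtColor(im['color'],cv2.COLOR_BGR2GRAY)[230:310,270:380])
cv2.imwrite('pics/w6f.png',cv2.resize(k,None,fx=7,fy=7,interpolation=cv2.INTER_CUBIC))
E
```

```text
9.7 [484.98995748 -35.22739824  89.53727415] [ 3.14089844e+00  2.27934012e-04 -1.30099434e+00] [-0.0061493   0.17885057 -1.60317364] [ 0.03658102  0.06822842 -0.00315563]
```

View pics/w6f.png

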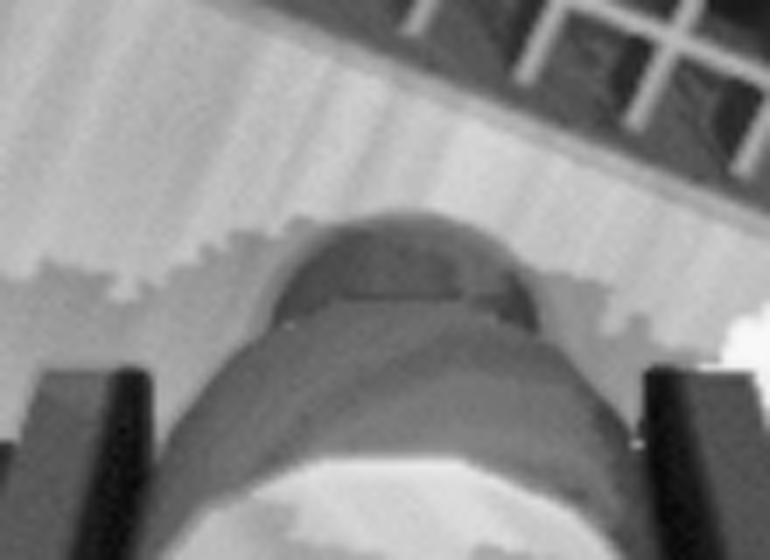

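{"api": "move_arm", "payload": {
  "moves": [
    [[0,0,0.006,0,0,0],[0,0,0.012,0,0,0],[0,0,0.018,0,0,0],[0,0,0.023,0,0,0],[0,0,0.026,0,0,0],[0,0,0.026,0,0,0],[0,0,0.026,0,0,0]]
  ]
}}

```text
clock: 10.62
eef_pos: [485.0, -35.3, 63.8]
tool_rot: [3.141, 0.0, -1.301]
force: [-2.2, -0.3, -2.1]
width: 32.0
```

{"api": "move_arm", "payload": {
  "moves": [
    [[0,0,0.001,0,0,0],[0,0,0.001,0,0,0],[0,0,0.001,0,0,0],[0,0,0.001,0,0,0],[0,0,0.001,0,0,0],[0,0,-0.03,0,0,0],[0,0,-0.08,0,0,0],[0,0,-0.13,0,0,0],[0,0,-0.13,0,0,0],[0,0,-0.13,0,0,0]]
  ],
  "jaw": 0.8
}}

```text
clock: 11.88
eef_pos: [484.8, -35.2, 193.6]
tool_rot: [3.141, 0.0, -1.301]
force: [0.6, -0.3, -1.1]
width: 68.0
```

```bash
python3 - <<'E'
from h import *
im,c,st=look('w7',['thin_pin','thick_bore','mark','mirror_axis','handle_grip'])
print(st['clock'],st['eef_pos'])
mv(468,-327,190,-0.9)
E
```

```text
thin_pin [(0.58, [325.3, 227.2], [475.7, -36.3])]
thick_bore [(0.69, [381.3, 111.3], [583.5, -50.8])]
mark [(0.7, [282.7, 139.9], [541.8, 19.4])]
mirror_axis [(0.71, [105.4, 59.0], [563.8, 154.7])]
handle_grip [(0.73, [50.2, 191.6], [479.4, 137.7])]
11.875 [484.80472498 -35.16392657 193.6185262 ]
clock 12.18 pos [484.7 -35.2 192.9] rot [ 3.1396e+00  5.0000e-04 -1.3011e+00] w 68.1 F [0.1 0.1 0.4]
ROW [0.2768, 0.0939, 0.0029, 0.0018, 0.0009, -0.4011] dist 0.292
```

View pics/w7.png

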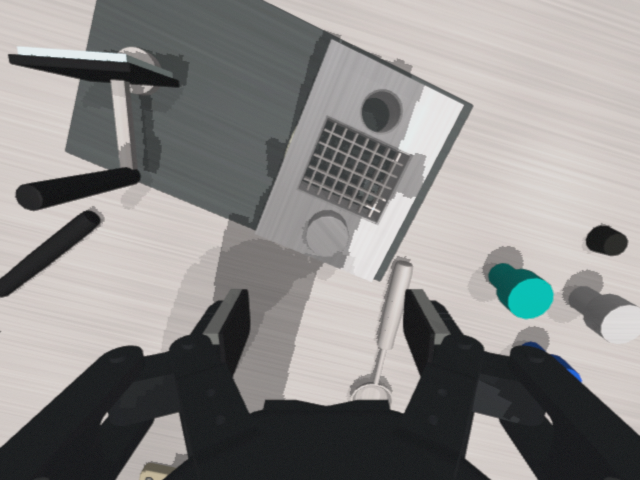

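{"api": "move_arm", "payload": {
  "moves": [
    [[0.277,0.094,0.003,0,0,-0.4],[0.277,0.094,0.003,0,0,-0.4],[0.277,0.094,0.003,0,0,-0.4],[0.277,0.094,0.003,0,0,-0.4],[0.277,0.094,0.003,0,0,-0.4],[0.277,0.094,0.003,0,0,-0.4],[0.277,0.094,0.003,0,0,-0.4],[0.277,0.094,0.003,0,0,-0.4],[0.277,0.094,0.003,0,0,-0.4]]
  ]
}}

```text
clock: 13.3
eef_pos: [469.0, -325.9, 190.9]
tool_rot: [-3.141, 0.0, -0.899]
force: [-0.1, -0.7, 0.5]
width: 68.4
```

```bash
python3 - <<'E'
from h import *
im,c,st=look('w8',['thick_pin','foot'])
print(st['clock'],st['eef_pos'],st['tool_rot'])
cv2.imwrite('pics/w8z.png',cv2.resize(im['color'][190:270,270:380],None,fx=7,fy=7))
E
```

```text
thick_pin [(0.84, [242.6, 154.3], [468.8, -233.1]), (0.83, [325.2, 217.1], [469.6, -324.1]), (0.74, [251.5, 264.1], [389.6, -297.7]), (0.6, [450.1, 208.2], [547.0, -407.9])]
foot []
13.3 [ 469.02295953 -325.89681115  190.89005742] [-3.14120906e+00  3.02192201e-04 -8.98796534e-01]
```

View pics/w8.png

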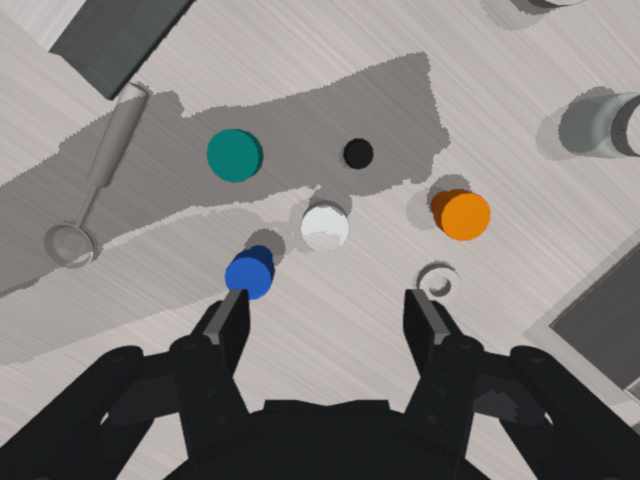

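View pics/w8z.png

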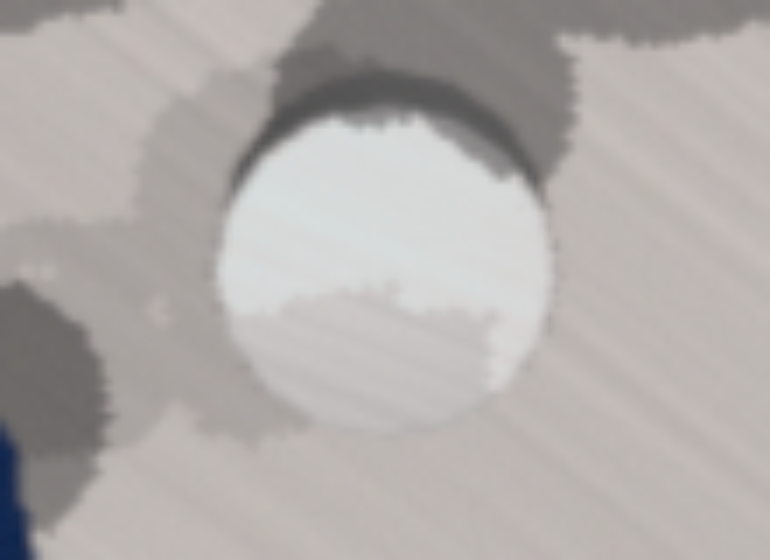

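```bash
python3 - <<'E'
from h import *
st=ctrl.read_state();im=get_image('wrist');c=cam(im,st)
p=onz(c,(324.9,228.1),58);print(p)
mv(p[0],p[1],33,-0.9)
E
```

```text
[ 467.33750962 -326.39096896   58.        ]
clock 13.5 pos [ 468.7 -326.9  190.9] rot [-3.1415e+00 -2.0000e-04 -9.0030e-01] w 68.1 F [-0.2 -0.   0. ]
ROW [-0.0013, 0.0008, 0.1579, -0.0001, -0.0002, -0.0003] dist 0.158
```

{"api": "move_arm", "payload": {
  "moves": [
    [[-0.001,0.002,0.05,0,0,0],[-0.001,0.002,0.1,0,0,0],[-0.001,0.002,0.14,0,0,0],[-0.001,0.002,0.158,0,0,0],[-0.001,0.002,0.158,0,0,0],[-0.001,0.002,0.158,0,0,0]]
  ]
}}

```text
clock: 14.25
eef_pos: [467.4, -328.5, 34.2]
tool_rot: [-3.141, -0.003, -0.901]
force: [0.4, -0.0, 0.2]
width: 68.1
```

{"api": "move_arm", "payload": {
  "moves": [
    [[0,0,0,0,0,0],[0,0,0,0,0,0],[0,0,0,0,0,0],[0,0,0,0,0,0],[0,0,0,0,0,0],[0,0,0,0,0,0]]
  ],
  "jaw": 0
}}

```text
clock: 15.0
eef_pos: [467.1, -328.2, 34.5]
tool_rot: [-3.141, -0.002, -0.901]
force: [-0.8, 1.0, 6.9]
width: 40.4
```

```bash
python3 - <<'E'
from h import *
st=ctrl.read_state();im=snap('wrist','w9');c=cam(im,st)
print(st['clock'],st['eef_pos'],st['tool_rot'],st['force'],st['width'])
z=st['eef_pos'][2]
Rm=R.from_euler('xyz',st['tool_rot'])
g=cv2.resize(im['color'][240:380,260:390],None,fx=4.2,fy=4.2,interpolation=cv2.INTER_CUBIC)
for dy,col in((0,(0,0,255)),(2.5,(0,255,0))):
  for t,r in((z,14),(z-34,21),(z-58,21)):
    o=st['eef_pos']+Rm.apply([0,dy,t])
    P=(circ(c,o,r)-[260,240]+.5)*4.2;cv2.polylines(g,[P.astype(int)],True,col,1)
cv2.imwrite('pics/w9z.png',g)
mv(578,-55,140,-1.3)
E
```

```text
15.0 [ 467.05357675 -328.15377472   34.53617019] [-3.14079364e+00 -2.09945027e-03 -9.01085831e-01] [-0.81666818  1.03161205  6.85807445] 40.419122136968035
clock 15.05 pos [ 467.1 -328.1   34.5] rot [-3.1408e+00 -2.0000e-03 -9.0100e-01] w 40.3 F [-0.3  1.5  8. ]
ROW [-0.145, -0.2566, -0.1056, -0.0012, -0.0018, 0.399] dist 0.313
```

View pics/w9z.png

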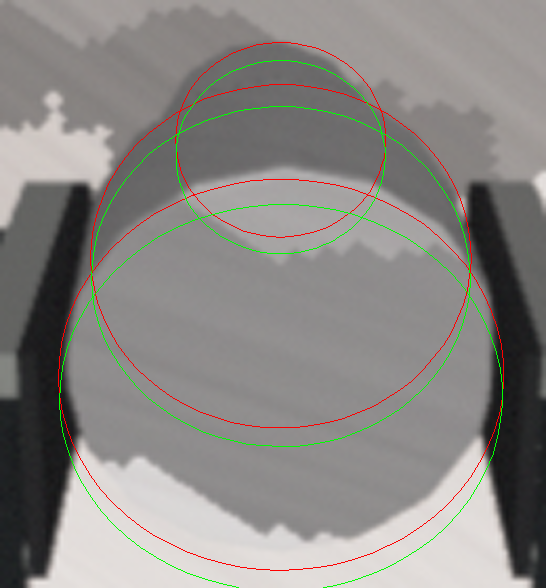

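```bash
python3 - <<'E'
from h import *
mv(584,-49.8,140,-1.3)
mv(584,-49.8,102,-1.3)
E
```

```text
clock 15.05 pos [ 467.1 -328.1   34.5] rot [-3.1408e+00 -2.0000e-03 -9.0100e-01] w 40.3 F [-0.3  1.5  8. ]
ROW [-0.1454, -0.2645, -0.1056, -0.0012, -0.0018, 0.399] dist 0.32
clock 15.05 pos [ 467.1 -328.1   34.5] rot [-3.1408e+00 -2.0000e-03 -9.0100e-01] w 40.3 F [-0.3  1.5  8. ]
ROW [-0.1454, -0.2645, -0.0676, -0.0012, -0.0018, 0.399] dist 0.309
```

{"api": "move_arm", "payload": {
  "moves": [
    [[0,0,-0.05,0,0,0],[0,0,-0.105,0,0,0],[-0.1454,-0.2645,-0.1056,0,0,0.399],[-0.1454,-0.2645,-0.1056,0,0,0.399],[-0.1454,-0.2645,-0.1056,0,0,0.399],[-0.1454,-0.2645,-0.1056,0,0,0.399],[-0.1454,-0.2645,-0.1056,0,0,0.399],[-0.1454,-0.2645,-0.1056,0,0,0.399],[-0.1454,-0.2645,-0.0676,0,0,0.399],[-0.1454,-0.2645,-0.0676,0,0,0.399],[-0.1454,-0.2645,-0.0676,0,0,0.399],[-0.1454,-0.2645,-0.0676,0,0,0.399]]
  ]
}}

```text
clock: 16.55
eef_pos: [584.3, -50.2, 101.8]
tool_rot: [-3.139, -0.001, -1.301]
force: [0.0, 1.0, -1.7]
width: 40.5
```

```bash
cat > v.py <<'E'
from h import *
import sys
name=sys.argv[1];dx=float(sys.argv[2]);dy=float(sys.argv[3]);bore=[float(sys.argv[4]),float(sys.argv[5])]
st=ctrl.read_state();im=snap('wrist',name);c=cam(im,st);print(st['clock'],st['eef_pos'],st['tool_rot'],st['force'],st['width'])
Rm=R.from_euler('xyz',st['tool_rot'])
foot=st['eef_pos']+Rm.apply([dx,dy,34.5]);print('foot',foot, models.place_of('wrist','thick_bore')[:1])
k=cv2.createCLAHE(3,(2,2)).apply(cv2.cvtColor(im['color'],cv2.COLOR_BGR2GRAY)[220:300,270:380])
e=cv2.cvtColor(cv2.resize(k,None,fx=7,fy=7,interpolation=cv2.INTER_CUBIC),cv2.COLOR_GRAY2BGR);g=e.copy()
for o,r,col in(([*bore,60],15,(0,0,255)),(foot,14,(0,255,0))):
    P=(circ(c,o,r)-[270,220]+.5)*7;cv2.polylines(g,[P.astype(int)],True,col,1)
cv2.imwrite(f'pics/{name}f.png',np.vstack([g[:300],e[:300]]))
E
python3 v.py w10 0 0 584 -49.8
```

```text
16.55 [584.27398182 -50.17263343 101.81107325] [-3.13936292e+00 -8.17152019e-04 -1.30084814e+00] [ 0.04378674  1.02184406 -1.71330561] 40.540339484964804
foot [584.35563977 -50.17928949  67.31117053] []
```

View pics/w10f.png

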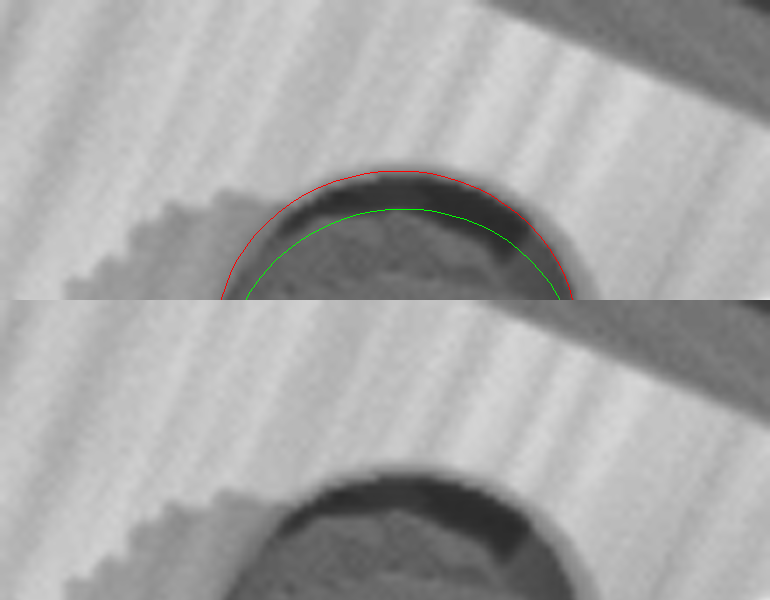

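{"api": "move_arm", "payload": {
  "moves": [
    [[0.0003,0,0.004,0,0,0],[0.0003,0,0.007,0,0,0],[0.0003,0,0.01,0,0,0],[0.0003,0,0.012,0,0,0],[0.0003,0,0.012,0,0,0]]
  ]
}}

```text
clock: 17.27
eef_pos: [583.4, -51.6, 88.2]
tool_rot: [3.141, -0.002, -1.301]
force: [0.6, -5.3, -1.3]
width: 39.9
```

```bash
python3 v.py w11 0 0 584 -50.2
```

```text
17.275 [583.38050454 -51.57792476  88.16743604] [ 3.14097459e+00 -1.83584773e-03 -1.30102263e+00] [ 0.5709292  -5.33532591 -1.33020072] 39.88830839761288
foot [583.37683267 -51.64465356  53.66750077] []
```

View pics/w11f.png

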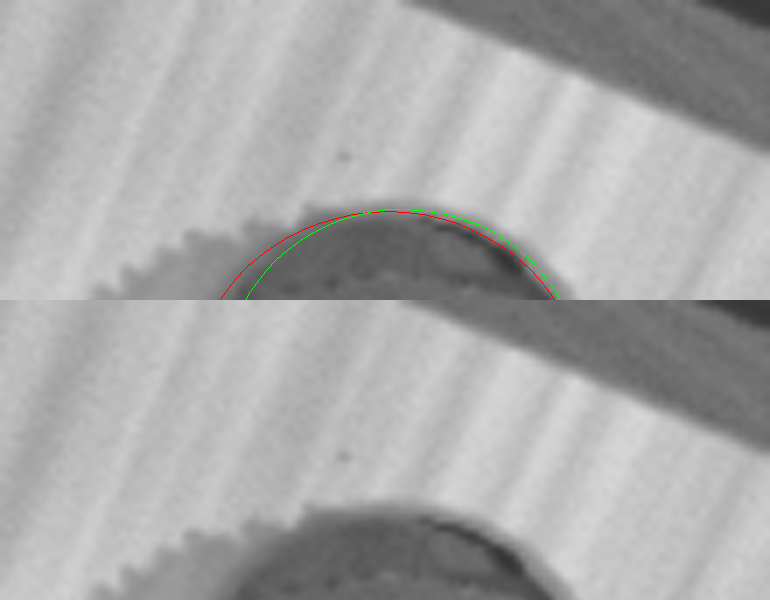

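{"api": "move_arm", "payload": {
  "moves": [
    [[0.001,-0.0003,0,0,0,0],[0.0015,-0.0003,0,0,0,0],[0.0015,-0.0003,0.002,0,0,0],[0.0015,-0.0003,0.004,0,0,0]]
  ]
}}

```text
clock: 17.88
eef_pos: [583.9, -51.7, 84.5]
tool_rot: [3.141, -0.0, -1.3]
force: [-2.2, -5.1, 1.1]
width: 40.4
```

```bash
python3 v.py w12 0 0 584 -50.2; python3 -c "
from h import *
mv(584,-51,80,-1.3011)"
```

```text
17.875 [583.88535666 -51.70544927  84.45621984] [ 3.14101957e+00 -3.76762258e-04 -1.30028430e+00] [-2.24043008 -5.06972437  1.13185482] 40.401888652627626
foot [583.86977787 -51.72325824  49.95622796] []
clock 17.98 pos [583.9 -51.7  84.3] rot [ 3.1409e+00 -4.0000e-04 -1.3003e+00] w 40.0 F [-1.4 -4.7 -0.9]
ROW [-0.0006, -0.0003, 0.0043, 0.0006, -0.0004, 0.0008] dist 0.004
```

View pics/w12f.png

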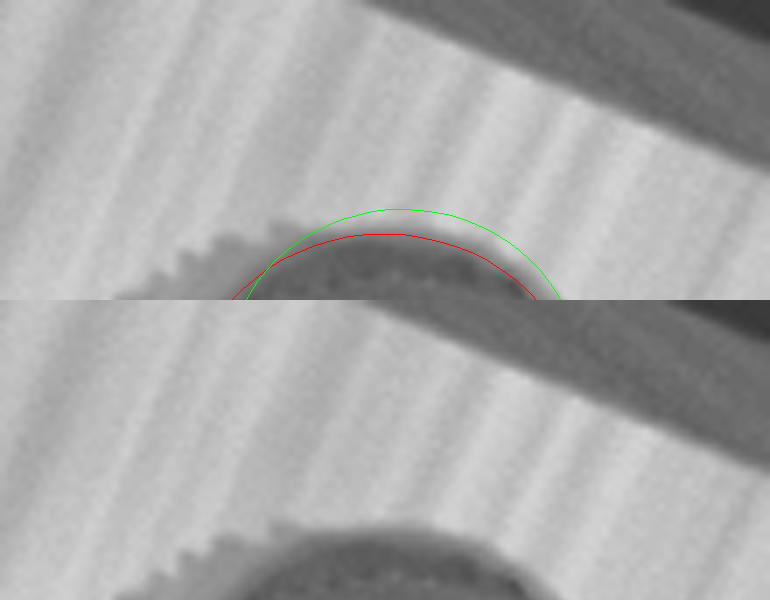

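{"api": "move_arm", "payload": {
  "moves": [
    [[0.0005,0,0.004,0,0,0],[0.0005,0,0.008,0,0,0],[0.0005,0,0.008,0,0,0]]
  ]
}}

```text
clock: 18.35
eef_pos: [584.0, -51.8, 75.8]
tool_rot: [3.141, 0.0, -1.3]
force: [-2.1, -4.4, -4.2]
width: 40.2
```

{"api": "move_arm", "payload": {
  "moves": [
    [[0,0,0.005,0,0,0],[0,0,0.01,0,0,0],[0,0,0.013,0,0,0],[0,0,0.013,0,0,0]]
  ]
}}

```text
clock: 18.85
eef_pos: [583.9, -51.8, 63.0]
tool_rot: [3.141, 0.0, -1.3]
force: [-1.7, -5.5, -3.3]
width: 40.1
```

Nearly down, so I release and lift.

{"api": "move_arm", "payload": {
  "moves": [
    [[0,0,0.001,0,0,0],[0,0,0.001,0,0,0],[0,0,0.001,0,0,0],[0,0,0.001,0,0,0],[0,0,0.001,0,0,0],[0,0,-0.03,0,0,0],[0,0,-0.08,0,0,0],[0,0,-0.14,0,0,0],[0,0,-0.16,0,0,0],[0,0,-0.16,0,0,0]]
  ],
  "jaw": 0.8
}}

```text
clock: 20.1
eef_pos: [585.4, -51.8, 225.2]
tool_rot: [-3.138, -0.001, -1.3]
force: [-0.4, 0.6, -0.2]
width: 68.3
```

```bash
python3 - <<'E'
from h import *
im,c,st=look('w13',['thin_pin','thick_pin','mark','mirror_axis','glass','handle_grip','lens','scraper'])
print(st['clock'],st['eef_pos'])
s=snap('side','side13');cv2.imwrite('pics/side13z.png',cv2.resize(s['color'][140:320,240:420],None,fx=3.3,fy=3.3,interpolation=cv2.INTER_CUBIC))
E
```

```text
thin_pin [(0.71, [284.6, 305.8], [470.2, -35.9]), (0.16, [10.0, 348.2], [333.2, 255.5])]
thick_pin [(0.93, [621.5, 324.2], [549.2, -406.6]), (0.75, [477.3, 413.8], [390.0, -298.7]), (0.71, [326.1, 215.3], [581.2, -52.6]), (0.56, [11.8, 349.6], [331.8, 253.5])]
mark [(0.69, [252.4, 235.2], [542.8, 14.4])]
mirror_axis [(0.86, [97.9, 181.3], [563.4, 155.3]), (0.56, [100.0, 183.3], [562.1, 153.4])]
glass [(0.68, [96.9, 185.3], [560.1, 154.7])]
handle_grip [(0.95, [54.5, 302.4], [481.3, 137.3])]
lens []
scraper [(0.63, [13.4, 348.1], [311.5, 271.8])]
20.1 [585.40439606 -51.78958139 225.20140531]
```

View pics/w13.png

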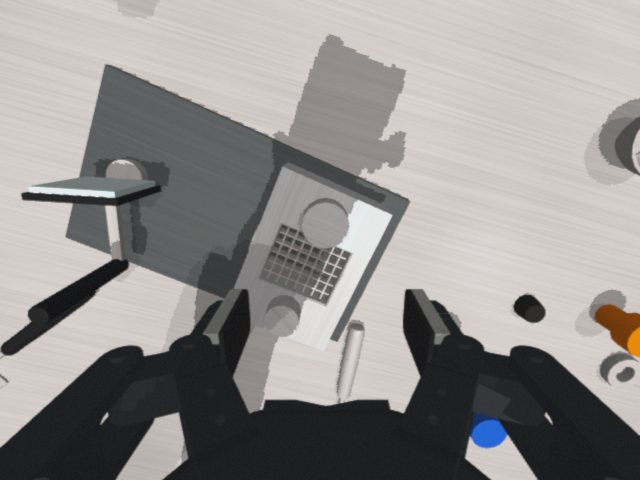

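View pics/side13z.png

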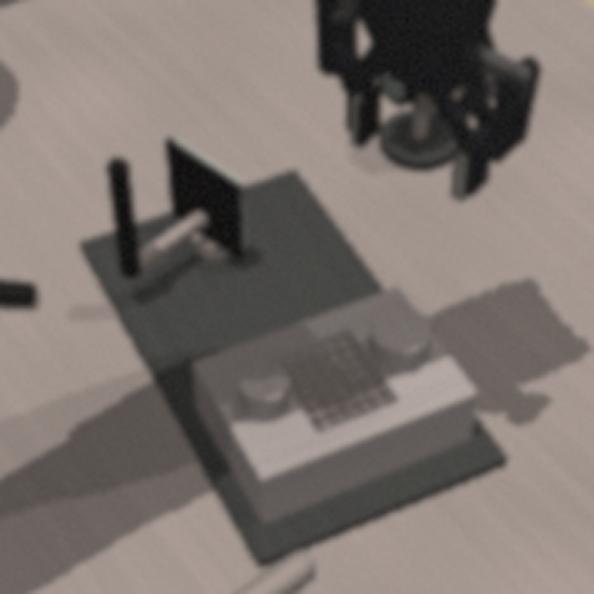

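```bash
python3 - <<'E'
from h import *
st=ctrl.read_state();im=get_image('wrist');c=cam(im,st)
print(onz(c,(38,313),148),onz(c,(54.5,302.4),130),st['qpos'].round(3))
mv(480,138,190,-1.36)
for n in('scene','side'):
    i=snap(n,n+'14');cc=cam(i)
    for k in('lens','mirror_axis','mark','handle_grip'):
        print(n,k,[(round(x['score'],2),onz(cc,x['uv'],Z[k])[:2].round(1).tolist()) for x in models.place_of(n,k)[:2]])
E
```

```text
[482.49578418 134.23684518 148.        ] [480.82700665 136.09068051 130.        ] [-0.056  0.55   0.15   1.713 -0.101  0.888 -1.164]
clock 20.65 pos [584.2 -51.7 223. ] rot [ 3.1409e+00  2.0000e-04 -1.3001e+00] w 67.9 F [-0.6 -0.   0.7]
ROW [-0.2107, 0.0496, 0.0331, 0.0007, 0.0001, 0.0599] dist 0.219
scene lens [(0.61, [728.0, 158.9])]
scene mirror_axis [(0.8, [555.9, 160.3])]
scene mark [(0.88, [541.3, 15.2])]
scene handle_grip [(0.85, [485.7, 134.3]), (0.18, [625.3, 29.0])]
side lens [(0.66, [739.9, 151.7]), (0.24, [691.1, -356.9])]
side mirror_axis [(0.77, [555.8, 156.5])]
side mark [(0.89, [530.9, 3.9]), (0.71, [471.3, -467.9])]
side handle_grip [(0.77, [477.2, 128.0]), (0.69, [706.3, 107.9])]
```

```bash
python3 - <<'E'
from h import *
mv(481,136.5,195,-1.0)
E
```

```text
clock 21.15 pos [584.3 -51.7 223.5] rot [-3.1415 -0.     -1.3001] w 68.4 F [-0.7  0.  -0.1]
ROW [-0.209, 0.0492, 0.0285, -0.0001, -0.0, -0.3001] dist 0.217
```

{"api": "move_arm", "payload": {
  "moves": [
    [[-0.209,0.049,0.028,0,0,-0.3],[-0.209,0.049,0.028,0,0,-0.3],[-0.209,0.049,0.028,0,0,-0.3],[-0.209,0.049,0.028,0,0,-0.3],[-0.209,0.049,0.028,0,0,-0.3],[-0.209,0.049,0.028,0,0,-0.3],[-0.209,0.049,0.028,0,0,-0.3],[-0.209,0.049,0.028,0,0,-0.3]]
  ]
}}

```text
clock: 22.15
eef_pos: [481.8, 135.5, 195.5]
tool_rot: [-3.141, -0.0, -1.002]
force: [0.7, -0.3, 0.9]
width: 68.3
```

```bash
python3 - <<'E'
from h import *
im,c,st=look('w15',['mirror_axis','mark','handle_grip','lens','thin_pin','thick_pin'])
print(st['clock'],st['eef_pos'],st['tool_rot'],st['qpos'][6])
E
```

```text
mirror_axis [(0.79, [361.8, 127.3], [563.6, 155.2])]
mark [(0.57, [473.2, 233.5], [543.6, 14.0])]
handle_grip [(0.73, [317.1, 255.0], [478.2, 140.4])]
lens []
thin_pin [(0.76, [478.5, 318.3], [476.5, -52.5])]
thick_pin [(0.93, [599.3, 402.7], [467.3, -234.2]), (0.63, [569.2, 240.6], [587.3, -71.2]), (0.45, [321.4, 258.4], [445.1, 117.6]), (0.24, [549.4, 230.6], [584.5, -48.4])]
22.15 [481.79171525 135.52588981 195.50262832] [-3.14132752e+00 -4.58498751e-04 -1.00207911e+00] -1.2882430629598747
```

View pics/w15.png

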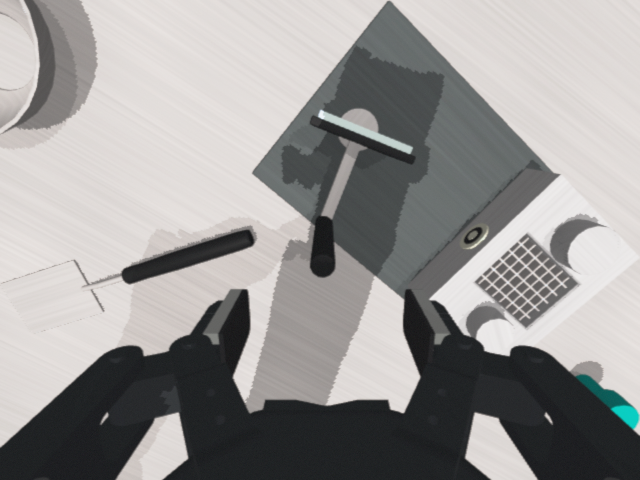

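```bash
python3 - <<'E'
from h import *
st=ctrl.read_state();im=get_image('wrist');c=cam(im,st)
p=onz(c,(322,263),148);print(p,onz(c,(318,222),50))
mv(480,138.3,112,-1.0)
E
```

```text
[480.73316277 139.37380214 148.        ] [478.22514304 143.24561195  50.        ]
clock 22.55 pos [481.2 136.6 195.4] rot [-3.1416  0.     -1.0001] w 68.2 F [ 0.1 -0.1 -0. ]
ROW [-0.0021, 0.0001, 0.0834, -0.0, 0.0, -0.0001] dist 0.083
```

{"api": "move_arm", "payload": {
  "moves": [
    [[-0.002,0,0.04,0,0,0],[-0.002,0,0.07,0,0,0],[-0.002,0,0.083,0,0,0],[-0.002,0,0.083,0,0,0],[-0.002,0,0.083,0,0,0]]
  ]
}}

```text
clock: 23.18
eef_pos: [480.9, 138.5, 113.3]
tool_rot: [-3.14, -0.0, -1.0]
force: [0.1, -0.7, 0.2]
width: 68.4
```

{"api": "move_arm", "payload": {
  "moves": [
    [[0,0,0,0,0,0],[0,0,0,0,0,0],[0,0,0,0,0,0],[0,0,0,0,0,0],[0,0,0,0,0,0],[0,0,0,0,0,0],[0,0,0,0,0,0],[0,0,0,0,0,0]]
  ],
  "jaw": 0
}}

```text
clock: 24.18
eef_pos: [480.3, 138.3, 112.9]
tool_rot: [-3.141, -0.0, -1.0]
force: [-1.7, -1.0, 5.3]
width: 14.4
```

```bash
python3 - <<'E'
from h import *
st=ctrl.read_state();im=snap('wrist','w16');c=cam(im,st)
print(st['clock'],st['eef_pos'],st['tool_rot'],st['force'],st['width'])
cv2.imwrite('pics/w16z.png',cv2.resize(im['color'][180:400,220:430],None,fx=2.7,fy=2.7))
for k in('mirror_axis',):print(k,[(onz(c,x['uv'],60).round(1),x['uv']) for x in models.place_of('wrist',k)[:2]])
E
```

```text
24.175 [480.32072243 138.26500519 112.89942877] [-3.14102162e+00 -2.19566792e-04 -9.99960572e-01] [-1.74342638 -0.96611441  5.27388629] 14.394190192566061
mirror_axis [(array([563.4, 155.2,  60. ]), [382.9, 125.6])]
```

View pics/w16z.png

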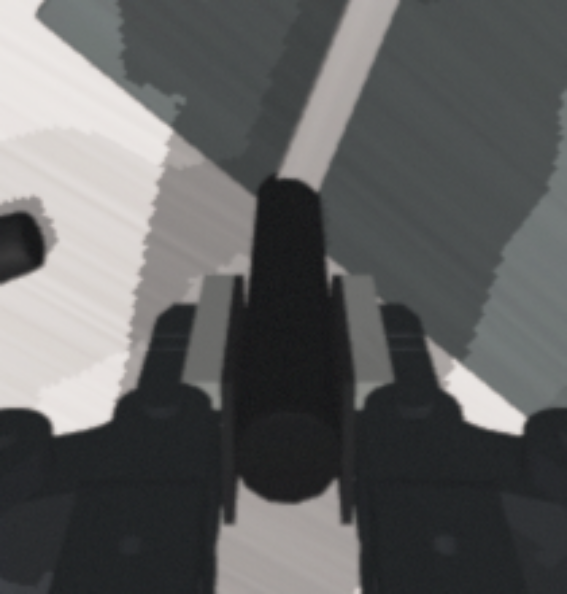

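```bash
python3 - <<'E'
from h import *
st=ctrl.read_state();Rm=R.from_euler('xyz',[np.pi,0,-1.0])
A=np.array([563.4,155.3,0]);H=np.array([480.3,138.3,0])
for q in list(np.arange(.07,1.0,.07))+[1.02,1.05]:
    h=A+R.from_euler('z',-q).apply(H-A)
    print([*(Rm.inv().apply(h-H)/1000).round(4).tolist()[:2],0,0,0,round(q,3)],end=', ')
print(h)
E
```

```text
[-0.0055, -0.0023, 0, 0, 0, np.float64(0.07)], [-0.0107, -0.005, 0, 0, 0, np.float64(0.14)], [-0.0158, -0.0081, 0, 0, 0, np.float64(0.21)], [-0.0207, -0.0115, 0, 0, 0, np.float64(0.28)], [-0.0253, -0.0153, 0, 0, 0, np.float64(0.35)], [-0.0296, -0.0194, 0, 0, 0, np.float64(0.42)], [-0.0336, -0.0237, 0, 0, 0, np.float64(0.49)], [-0.0373, -0.0283, 0, 0, 0, np.float64(0.56)], [-0.0407, -0.0332, 0, 0, 0, np.float64(0.63)], [-0.0438, -0.0383, 0, 0, 0, np.float64(0.7)], [-0.0464, -0.0436, 0, 0, 0, np.float64(0.77)], [-0.0487, -0.0491, 0, 0, 0, np.float64(0.84)], [-0.0506, -0.0547, 0, 0, 0, np.float64(0.91)], [-0.0521, -0.0605, 0, 0, 0, np.float64(0.98)], [-0.0528, -0.0638, 0, 0, 0, 1.02], [-0.0533, -0.0663, 0, 0, 0, 1.05], [507.30565109 218.92416223   0.        ]
```

{"api": "move_arm", "payload": {
  "moves": [
    [[-0.0055,-0.0023,0,0,0,0.07],[-0.0107,-0.005,0,0,0,0.14],[-0.0158,-0.0081,0,0,0,0.21],[-0.0207,-0.0115,0,0,0,0.28],[-0.0253,-0.0153,0,0,0,0.35],[-0.0296,-0.0194,0,0,0,0.42],[-0.0336,-0.0237,0,0,0,0.49],[-0.0373,-0.0283,0,0,0,0.56],[-0.0407,-0.0332,0,0,0,0.63],[-0.0438,-0.0383,0,0,0,0.7],[-0.0464,-0.0436,0,0,0,0.77],[-0.0487,-0.0491,0,0,0,0.84],[-0.0506,-0.0547,0,0,0,0.91],[-0.0521,-0.0605,0,0,0,0.98],[-0.0528,-0.0638,0,0,0,1.02],[-0.0533,-0.0663,0,0,0,1.05],[-0.0533,-0.0663,0,0,0,1.05],[-0.0533,-0.0663,0,0,0,1.05],[-0.0533,-0.0663,0,0,0,1.05]]
  ]
}}

```text
clock: 26.65
eef_pos: [508.4, 217.0, 112.9]
tool_rot: [-3.139, -0.001, -2.051]
force: [0.9, -5.4, 5.2]
width: 14.7
```

```bash
python3 - <<'E'
from h import *
im,c,st=look('w17',['mirror_axis','mark','lens','thin_pin','thick_pin'])
print(st['clock'],st['eef_pos'],st['tool_rot'],st['force'],st['width'],st['qpos'][6],st['qd'].round(3))
for n in('scene','side'):
    i=snap(n,n+'17');cc=cam(i)
    for k in('lens','mirror_axis','mark','handle_grip'):
        print(n,k,[(round(x['score'],2),onz(cc,x['uv'],Z[k])[:2].round(1).tolist()) for x in models.place_of(n,k)[:2]])
E
```

```text
mirror_axis [(0.69, [384.7, 126.5], [563.2, 153.6])]
mark [(0.58, [609.1, 41.1], [544.8, 16.3])]
lens []
thin_pin []
thick_pin []
26.65 [508.35422122 217.02244257 112.93097615] [-3.13885770e+00 -5.49601307e-04 -2.05148953e+00] [ 0.87236651 -5.44225168  5.22049543] 14.699659782624963 -2.124808765145035 [-0.001  0.    -0.001 -0.002  0.     0.001  0.001]
scene lens [(0.96, [736.1, 157.9])]
scene mirror_axis [(0.97, [564.0, 159.6])]
scene mark [(0.8, [538.6, 16.4])]
scene handle_grip [(0.77, [504.5, 212.8])]
side lens [(0.7, [736.6, 155.0])]
side mirror_axis [(0.66, [562.1, 164.6])]
side mark [(0.7, [524.6, 3.0])]
side handle_grip [(0.86, [501.7, 209.5])]
```

View pics/w17.png

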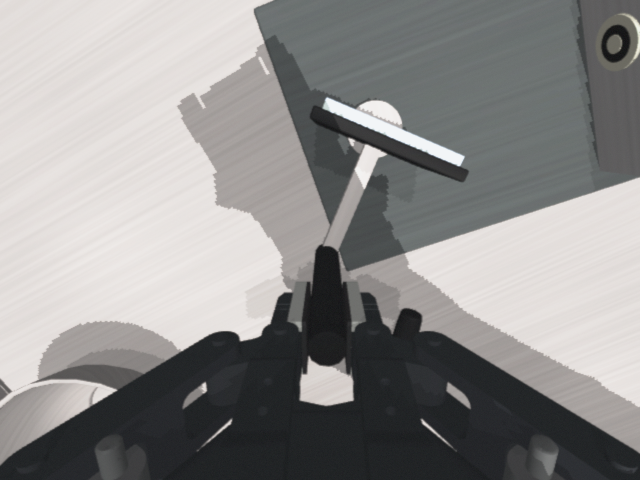

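View pics/side17.png

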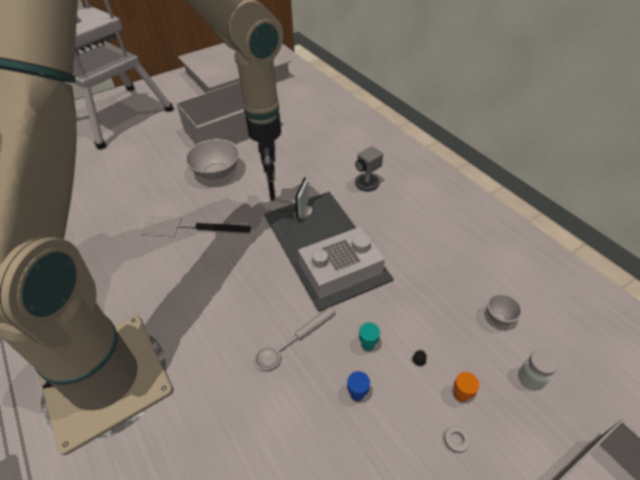

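```bash
python3 - <<'E'
from h import *
st=ctrl.read_state();im=get_image('wrist');c=cam(im,st);print(st['eef_pos'],st['tool_rot'])
cv2.imwrite('pics/w18z.png',cv2.resize(im['color'][85:195,300:480],None,fx=4.4,fy=4.4,interpolation=cv2.INTER_CUBIC))
E
```

```text
[508.38330832 217.01787008 112.92181592] [-3.13884741e+00 -5.28611076e-04 -2.05148289e+00]
```

View pics/w18z.png

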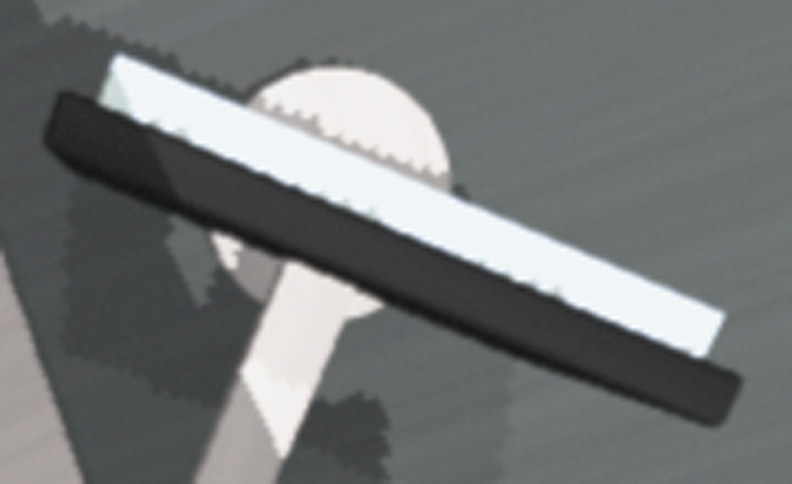

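```bash
python3 - <<'E'
from h import *
st=ctrl.read_state();im=get_image('wrist');c=cam(im,st)
for a,b,z in(((118,52),(725,313),96),((65,92),(740,375),100)):
    P=[onz(c,(u/4.4+300-.5,v/4.4+85-.5),z) for u,v in(a,b)];d=P[1]-P[0]
    print(np.linalg.norm(d),(P[0]+P[1])/2,'normal',np.arctan2(d[1],d[0]) , np.arctan2(d[0],-d[1]),np.arctan2(-d[0],d[1]))
E
```

```text
67.64338643232286 [562.666317   154.37074053  96.        ] normal -2.430935002282598 -0.8601386754877014 2.2814539781020917
73.75028214999763 [559.29266885 158.64558581 100.        ] normal -2.4260979276619072 -0.8553016008670108 2.2862910527227824
```

```bash
python3 - <<'E'
from h import *
g=cv2.imread('pics/w15.png');s=cv2.imread('pics/side17.png')
a=cv2.resize(g[200:360,440:640],(390,312),interpolation=cv2.INTER_CUBIC);b=cv2.resize(s[225:305,290:390],(390,312),interpolation=cv2.INTER_CUBIC)
cv2.imwrite('pics/chk.png',np.hstack([a,b]))
E
```

```text
(no output)
```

View pics/chk.png

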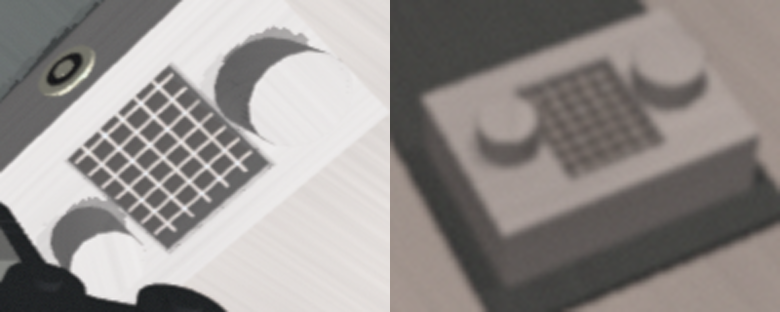

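```bash
python3 - <<'E'
from h import *
st=ctrl.read_state();print(st['clock'],st['force'],st['width'],abs(st['qd']).max())
print(job.finish_job())
E
```

```text
27.55 [ 1.52198898 -4.86277773  5.11856906] 14.639182636147401 0.0014756121901827487
the job is handed in; nothing more can be done
None
```

I put both pins in their bores and let go of them. Then I gripped the mirror by its handle post, turned it about 1.05 rad and handed the job in at 27.6 s while still holding it.

**Pins:** in the last pictures both heads appear to sit flat on the block at matching heights. The thick pin went in with about 5 N of sideways force, but it went all the way down.

**Mirror:** the arm was still (joint speeds below 0.002 rad/s) and the gripper held the post at 14.6 mm opening.

**Mirror aim:** these checks agree only roughly. The glass edge in the wrist picture gave a facing of −0.855 to −0.860 rad, and the handle position gave −0.844 rad, about 2 mm short of its commanded place under the spring. The target was about −0.850 rad, so the reflected line should pass within about 4 mm of the lens; the limit is 20 mm.

**Bystanders:** nothing I saw in the pictures suggested that any had moved, but I did not measure their positions again at the end.

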